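# Open the ratchet holder round a tip box

### The job

The pipette-tip box stands between the jaws of a ratchet holder. Open the holder fully so that the box can be swapped later: press down the release pad on the sliding jaw with the fingertips and, keeping it pressed, push the jaw back along its bar, away from the box, until it is fully home against the end stop; then let go. Only press and push: leave the tip box and the beaker, small bottle and tape roll standing where they are.

Things in the scene. Friction and masses are not known exactly. Their poses are not given: they have to be found in the camera images.
- holder: Ratchet holder, fixed: aluminium base 325 mm long, 8 mm thick, 74 mm wide (128 under the tip box), fixed jaw plate (53 mm high) at one end, toothed steel bar along the middle, end-stop block (46 mm high) at the other. Origin: on the worktop under its middle. x axis: along the bar from the fixed jaw to the end stop, the way the jaw opens, roughly to the robot's right; z up. Position and yaw vary.
- jaw (a joint): Sliding jaw's position on the bar, m: 0 = closed round the tip box, grows as it opens (holder +x), 0.110 = fully back at the end stop; starts at 0 to 0.04. The jaw is 105 mm long; its front plate (92 mm wide, top 53 mm above the worktop) faces the box. It slides with 1 to 2 N when released; without the release the ratchet stops it from opening by more than a tooth (6 mm).
- release_lever (a joint): Angle of the jaw's release lever, rad: 0 to 0.15 at rest (pawl in or on the teeth), 0.30 = fully pressed. Above 0.19 the pawl is out of the teeth and the jaw is free. It springs back when let go, and the ratchet holds again. Pressed at the pad's centre it takes about 3 N at first, 8 N fully down; less towards the pad's rear edge (by the thumb wall), up to 20 N at its front edge.
- release_pad (a point): Centre of the top face of the release pad, the black ribbed thumb pad on the sliding jaw: 36 mm along the bar, 26 mm wide, 52 mm above the worktop at rest (up to 4 mm lower if the pawl rests on a tooth). Press it down: its centre goes down 8.5 mm in all, free of the teeth from 6 mm. It moves with the jaw. The tip box's side is at least 55 mm ahead of the pad's front edge.
- thumb_wall (a point): Centre of the upper front face of the thumb wall, the upright plate right behind the pad at the rear of the sliding jaw: 42 mm wide, 10 mm thick, top 83 mm above the worktop; this point is 68 mm above it and 22 mm further along the bar than the pad's centre. Fingertips on the pad push the jaw back against this face. x axis: along the bar to the end stop.
- end_stop (a point): Centre of the front face of the end-stop block on the holder, 36 mm above the worktop. When the jaw is fully open its rear is against this block, and the thumb wall's front face is 11 mm short of this point along the bar.
- tip_box_center (a point): Centre of the closed pipette-tip box (clear bluish plastic, 76 mm along the bar, 118 mm across, 71 mm high), standing loose on the holder's base between the jaws, its top 79 mm above the worktop. Must stay put.
- beaker_center (a point): Centre of a small glass beaker, 50 mm across, 58 mm high, loose on the worktop on the holder's far side. A bystander.
- small_bottle_center (a point): Centre of a small white bottle with a red screw cap, 40 mm across, 77 mm high, loose on the worktop on the holder's near side. A bystander.
- tape_roll_center (a point): Centre of a flat-lying roll of tape, 75 mm across, 19 mm thick, loose on the worktop on the holder's far side. A bystander.

How it is judged:
By the outcome, as a careful person would: the job done as asked, in the order asked, and still so for the second after the job is handed in, with the robot touching nothing.
It also fails if it takes over 32 s, if anything falls off the work surface, if the arm or the gripper's body presses on something with over 40 N, if the wrist force passes 120 N, or if a joint passes its speed limit or range.

### The arm

A 7-joint arm with a two-finger parallel gripper is mounted at the origin on a cart in front of the work surface, level with it; the furniture and walls round the work are solid. World frame = base frame: x ahead of the robot, y to its left, z up, the work surface at z = 0. Lengths are in m, angles in rad, forces in N, time in s.
With the tool pointing down it reaches from about 0.425 to 0.95 m from the base axis. Payload 4.7 kg.
Tool frame: the origin (TCP) lies on the centre line of the jaws, within the pads' length; the fingertips stand robot.nose_length ahead of it and the grasp point (between the pads) lies 8 mm behind it (robot.nose_length is the distance from the TCP to the fingertips, in m); z points along the fingers, y is the line along which they close (so a half turn about z gives the same grasp; the last joint's range is limited). The gripper opens to 85 mm and grips with 20 to 120 N. Pads are 22 mm wide; open, the fingers measure 114 mm over their backs; the gripper's body (76 mm by 85 mm) begins 54 mm behind the grasp point. The pads swing forward as they close: fully open they stand 13 mm farther back than shut.
Start: joints at [-1.143, 0.469, -0.049, 1.532, 0.024, 1.141, -0.082], TCP at [0.298, 0.606, 0.242] pointing down, gripper open.
Joint ranges: [-2.59, 2.59], [-0.33, 1.99], [-1.39, 1.29], [0.1, 2.45], [-1.04, 4.18], [0.21, 1.99], [-2.66, 2.66]. Speed limits (rad/s): [2.57, 2.57, 3.14, 3.14, 3.14, 3.14, 3.14].

### API

Orientations are given as [roll, pitch, yaw] about the fixed x, y, z axes, in that order (R = Rz(yaw) Ry(pitch) Rx(roll)).
In Python, from plant import robot gives the robot as it stands. Calls block until the motion is done:
- robot.goto(position, orientation): joint-space move of the TCP to a pose.
- robot.move_straight(position, vel=0.15, attitude=None, contact_N=None): straight line of the TCP; attitude=None keeps the orientation; vel is the mean speed in m/s. With contact_N (N) it stops when the force on the tool has changed by that much, and returns True; else False.
- robot.move_joints(angles): joint-space move.
- robot.grip(opening, strength=None): opening from 0.0 (shut) to 1.0 (fully open); strength is the grip in N (None keeps the last); returns when the fingers have stopped.
- robot.sleep(seconds).
- robot.inverse_kinematics(position, orientation): joint angles nearest the present ones, or None.
- robot.sense(): the state.
- robot.grab_frame(name): name is "scene" or "side" or "wrist"; returns a dict with "image" (420x560x3 uint8, red, green, blue), "range_z" (420x560 float32, m along the optical axis (not along the pixel's ray), 0 where there is no reading), "fx", "fy", "cx", "cy" (pixels), "dist_coeffs" ([k1, k2, p1, p2, k3] as OpenCV has them; the pictures are not rectified), "R" (3x3) and "t" (3): a world point X has camera coordinates R X + t. Camera axes: x right, y down, z forward; pixel columns grow to the right and rows downward; lengths in m; the calibration is good to about 2 mm. A picture is of the moment at which its call begins.
A pose or a line that the arm cannot do raises robot.IKError and nothing moves.
- robot.close_job(): hands the job in, once; it reports no verdict.
The state is a dict: "t": time; "joint_pos": joint angles; "joint_velocities": joint speeds; "effort": joint torques, N m; "tcp_pos": TCP position; "tcp_rot": TCP orientation; "wrist_force": force on the tool from outside, world axes, zero at the start; "torque": the same for the moment, N m; "opening": opening from 0.0 (shut) to 1.0 (fully open).
Only numpy, scipy, OpenCV 4.12 (cv2) and the standard library are available. Lean on these libraries where they do the work, as an engineer would, in place of code of your own. Each camera call takes 0.05 s, during which the arm holds its last target. There are 200 camera calls.

## Working session

There is one attempt and no reset: what is moved stays moved. The work goes in short steps, each a Python script; the robot and the scene stay as the last script left them, time stands still between calls to the robot, and variables do not carry over. Pictures are saved under pics/ and viewed, on a budget of 10 in all, crops included, one or two more only if the job needs it, and the job is handed in when it is done.

```bash
mkdir -p pics; ls
cat > h.py <<'E'
import numpy as np, cv2, pickle
from plant import robot
def grab(n):
    f=robot.grab_frame(n); pickle.dump({k:f[k] for k in f},open(f'pics/{n}.pkl','wb')); return f
def save(f,name): cv2.imwrite(f'pics/{name}.png',cv2.cvtColor(f['image'],cv2.COLOR_RGB2BGR))
def K(f): return np.array([[f['fx'],0,f['cx']],[0,f['fy'],f['cy']],[0,0,1.]])
def ray(f,uv):
    p=cv2.undistortPoints(np.array(uv,float).reshape(-1,1,2),K(f),np.array(f['dist_coeffs'],float)).reshape(-1,2)
    R=np.array(f['R']);t=np.array(f['t'])
    return -R.T@t, np.c_[p,np.ones(len(p))]@R
def onplane(f,uv,z):
    o,d=ray(f,uv); return o+d*((z-o[2])/d[:,2])[:,None]
def cloud(f):
    h,w=f['range_z'].shape; u,v=np.meshgrid(np.arange(w),np.arange(h))
    o,d=ray(f,np.c_[u.ravel(),v.ravel()]); return (o+d*f['range_z'].reshape(-1,1)).reshape(h,w,3)
E
python3 - <<'E'
from h import *
s=robot.sense(); print(s, robot.nose_length)
for n in('scene','side'):
    f=grab(n); save(f,n+'0'); print(n,f['fx'],f['dist_coeffs'],-np.array(f['R']).T@f['t'])
E
```

```text
pics
{'t': 0.0, 'joint_pos': array([-1.14285728,  0.46946786, -0.04859074,  1.53370473,  0.02408507,
        1.14097827, -0.08228229]), 'joint_velocities': array([ 5.62749394e-05,  8.33471446e-04,  1.64301820e-04,  5.34337037e-04,
        4.47540340e-04,  8.04777670e-04, -7.41615416e-04]), 'effort': array([ 7.40038777e-04, -5.10297310e+01, -4.67755110e-02, -2.37711132e+01,
        1.06636528e-02,  7.57459318e-03, -1.31856007e-05]), 'tcp_pos': array([0.29749149, 0.60528003, 0.24123899]), 'tcp_rot': array([-3.13962034e+00,  6.02960656e-05,  2.68479326e+00]), 'wrist_force': array([ 0.50467279,  0.19967774, -0.63745471]), 'torque': array([ 0.0015613 ,  0.00330657, -0.00336062]), 'opening': 1.0023004754749474} 0.011
scene 419.7440525181348 [0.04005055 0.         0.         0.         0.        ] [ 0.17190496 -0.71069425  0.42339081]
side 471.38217036161797 [-0.10900963  0.          0.          0.          0.        ] [ 0.52543165 -0.77828888  0.60842069]
```

View pics/scene0.png

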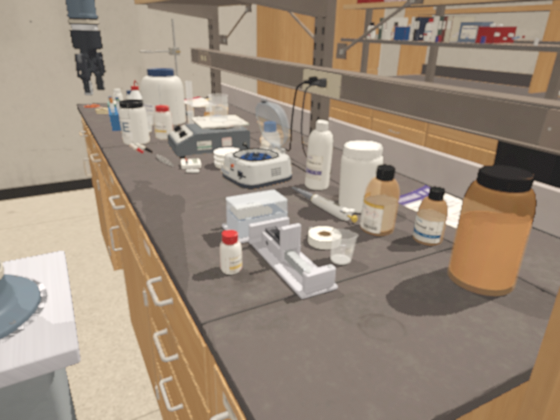

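View pics/side0.png

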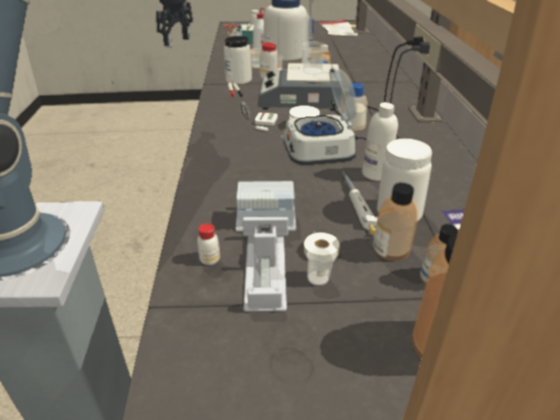

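Scene view: tip box at about (258,215), jaw at (280,240), end stop at (318,280). Side view: box (266,205), jaw (265,238), end stop (265,295). The bystanders are clear in both. Next: enlarged crops and the depth readings.

Run:
```python
import pickle; from h import *
crops={'scene':(215,185,135,110),'side':(225,175,85,140)}
out=[]
for n,(x,y,w,h) in crops.items():
    f=pickle.load(open(f'pics/{n}.pkl','rb'))
    c=cv2.cvtColor(f['image'],cv2.COLOR_RGB2BGR)[y:y+h,x:x+w]
    s=min(390/w,600/h) ; s=int(s*10)/10 if n=='side' else 2.9
    s=4.2 if n=='side' else 3.2
    out.append(cv2.resize(c,None,fx=s,fy=s,interpolation=cv2.INTER_CUBIC))
H=max(o.shape[0] for o in out)
cv2.imwrite('pics/crop1.png',np.hstack([cv2.copyMakeBorder(o,0,H-o.shape[0],0,0,cv2.BORDER_CONSTANT) for o in out]))
f=pickle.load(open('pics/side.pkl','rb')); P=cloud(f)
print('side col265');
for v in range(180,312,3): print(v,np.round(P[v,266],3), f['image'][v,266])
print('rows')
for v in (222,232,260,295): print(v,[(u,*np.round(P[v,u],3)) for u in range(240,296,5)])
```

```text
side col265
180 [0.541 0.223 0.007] [127 122 113]
183 [0.539 0.088 0.081] [217 218 210]
186 [0.539 0.074 0.082] [215 217 210]
189 [0.539 0.062 0.082] [213 215 207]
192 [0.538 0.053 0.08 ] [217 220 210]
195 [0.538 0.041 0.081] [223 226 217]
198 [0.538 0.031 0.079] [199 204 191]
201 [0.538 0.029 0.073] [144 146 137]
204 [0.538 0.03  0.066] [140 142 133]
207 [0.537 0.028 0.059] [135 138 132]
210 [0.537 0.03  0.05 ] [128 134 133]
213 [0.537 0.029 0.044] [137 142 140]
216 [0.537 0.028 0.036] [161 163 159]
219 [ 0.536 -0.008  0.055] [207 204 198]
222 [ 0.536 -0.009  0.048] [130 129 125]
225 [ 0.536 -0.014  0.044] [112 110 107]
228 [ 0.536 -0.019  0.04 ] [75 74 72]
231 [ 0.536 -0.016  0.03 ] [93 94 90]
234 [ 0.535 -0.098  0.086] [215 212 205]
237 [ 0.535 -0.1    0.08 ] [161 159 155]
240 [ 0.534 -0.101  0.074] [133 131 127]
243 [ 0.534 -0.103  0.069] [133 131 128]
246 [ 0.534 -0.1    0.059] [132 130 126]
249 [ 0.534 -0.101  0.053] [131 130 125]
252 [ 0.534 -0.101  0.046] [131 129 126]
255 [ 0.534 -0.1    0.037] [125 124 120]
258 [ 0.534 -0.102  0.032] [138 141 133]
261 [ 0.534 -0.109  0.031]
[... 3093 characters left out ...]
.float64(0.494), np.float64(-0.176), np.float64(0.01)), (250, np.float64(0.504), np.float64(-0.208), np.float64(0.041)), (255, np.float64(0.513), np.float64(-0.21), np.float64(0.043)), (260, np.float64(0.521), np.float64(-0.209), np.float64(0.042)), (265, np.float64(0.53), np.float64(-0.21), np.float64(0.042)), (270, np.float64(0.538), np.float64(-0.21), np.float64(0.042)), (275, np.float64(0.547), np.float64(-0.207), np.float64(0.039)), (280, np.float64(0.555), np.float64(-0.209), np.float64(0.041)), (285, np.float64(0.566), np.float64(-0.176), np.float64(0.007)), (290, np.float64(0.575), np.float64(-0.17), np.float64(0.001)), (295, np.float64(0.584), np.float64(-0.172), np.float64(0.002))]
```

View pics/crop1.png

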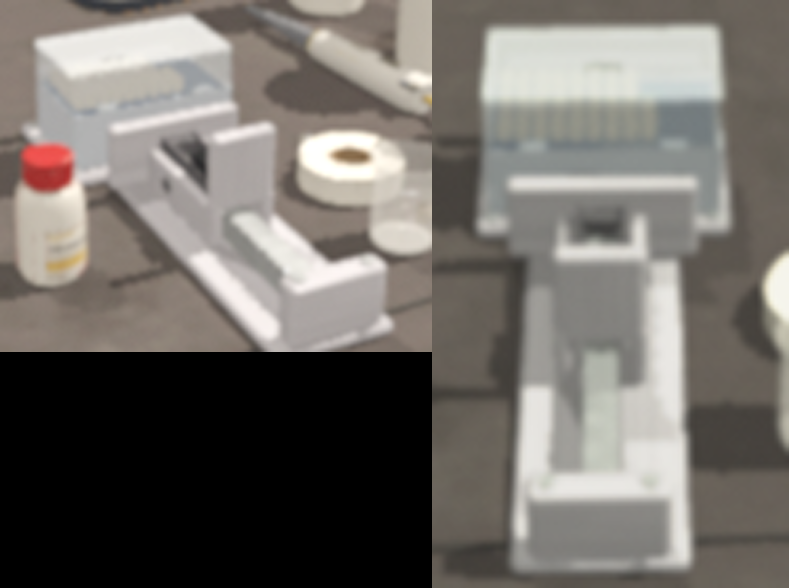

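Crops: the thumb wall's rear face is at side (266,246). Depth gives y = -0.101 there, and its top z of 0.083–0.086 agrees with the given 83 mm. The black pad lies just in front of it, between light edges. Next I fit the axis from the edges of each part and check how high things stand along the arm's path.

Run:
```python
import pickle; from h import *
f=pickle.load(open('pics/side.pkl','rb')); P=cloud(f); g=pickle.load(open('pics/scene.pkl','rb')); Q=cloud(g)
A=np.vstack([P[170:320,225:300].reshape(-1,3)])
def rng(n,A,ylo,yhi,zlo,zhi,xlo=.46,xhi=.61):
    m=(A[:,1]>ylo)&(A[:,1]<yhi)&(A[:,2]>zlo)&(A[:,2]<zhi)&(A[:,0]>xlo)&(A[:,0]<xhi); B=A[m]
    print(n,m.sum(),'x',B[:,0].min().round(4),B[:,0].max().round(4),'mid',((B[:,0].min()+B[:,0].max())/2).round(4),'y',np.percentile(B[:,1],[2,50,98]).round(4))
    if m.sum()>8: print('   slope dy/dx',np.polyfit(B[:,0],B[:,1],1)[0].round(4))
for n,C in(('side',A),('scene',Q[180:310,210:350].reshape(-1,3))):
    print(n)
    rng('boxback',C,.015,.04,.03,.07); rng('plate',C,-.02,0,.015,.05,.48,.6)
    rng('wall',C,-.106,-.08,.055,.08); rng('wallrear',C,-.106,-.096,.04,.078); rng('walltop',C,-.11,-.075,.081,.09)
    rng('stoprear',C,-.216,-.203,.015,.04); rng('stoptop',C,-.214,-.165,.043,.05); rng('black',C,-.085,-.03,.042,.056,.51,.56)
for n,C in(('side',P),('scene',Q)):
    C=C.reshape(-1,3); r=np.hypot(C[:,0],C[:,1])
    for lo in np.arange(-.4,.7,.1):
        m=(C[:,1]>lo)&(C[:,1]<lo+.1)&(r<.78)&(C[:,0]>.25)&(C[:,2]<.9); print(n,lo.round(1),'maxz r<.78',C[m,2].max().round(3) if m.any() else None,end='; ')
```

```text
side
boxback 815 x 0.4765 0.594 mid 0.5353 y [0.0256 0.0292 0.034 ]
   slope dy/dx -0.031
plate 532 x 0.4877 0.5794 mid 0.5336 y [-0.0186 -0.0081 -0.0045]
   slope dy/dx -0.0276
wall 246 x 0.5101 0.551 mid 0.5306 y [-0.103  -0.1004 -0.0967]
   slope dy/dx -0.0399
wallrear 361 x 0.51 0.551 mid 0.5305 y [-0.1031 -0.1006 -0.0975]
   slope dy/dx -0.0283
walltop 95 x 0.5109 0.5512 mid 0.531 y [-0.1028 -0.0985 -0.0929]
   slope dy/dx -0.0295
stoprear 352 x 0.4983 0.5568 mid 0.5275 y [-0.2117 -0.2094 -0.2072]
   slope dy/dx -0.0253
stoptop 264 x 0.4993 0.5571 mid 0.5282 y [-0.2107 -0.2048 -0.1943]
   slope dy/dx -0.0333
black 7 x 0.5218 0.5437 mid 0.5327 y [-0.0403 -0.0348 -0.0303]
scene
boxback 767 x 0.4767 0.595 mid 0.5358 y [0.0241 0.0279 0.0345]
   slope dy/dx -0.0331
plate 440 x 0.4883 0.579 mid 0.5336 y [-0.0194 -0.009  -0.003 ]
   slope dy/dx -0.0494
wall 247 x 0.5107 0.5524 mid 0.5316 y [-0.1043 -0.1019 -0.0963]
   slope dy/dx -0.0606
wallrear 355 x 0.5105 0.5524 mid 0.5315 y [-0.1046 -0.102  -0.0975]
   slope dy/dx -0.0556
walltop 24 x 0.5158 0.551 mid 0.5334 y [-0.1019 -0.0992 -0.
[... 207 characters left out ...]
black 41 x 0.5188 0.5454 mid 0.5321 y [-0.0787 -0.0633 -0.031 ]
   slope dy/dx 1.4619
side -0.4 maxz r<.78 0.531; side -0.3 maxz r<.78 0.523; side -0.2 maxz r<.78 0.086; side -0.1 maxz r<.78 0.154; side -0.0 maxz r<.78 0.084; side 0.1 maxz r<.78 0.029; side 0.2 maxz r<.78 0.078; side 0.3 maxz r<.78 0.088; side 0.4 maxz r<.78 0.083; side 0.5 maxz r<.78 0.373; side 0.6 maxz r<.78 0.365; scene -0.4 maxz r<.78 0.002; scene -0.3 maxz r<.78 0.048; scene -0.2 maxz r<.78 0.083; scene -0.1 maxz r<.78 0.151; scene -0.0 maxz r<.78 0.079; scene 0.1 maxz r<.78 0.024; scene 0.2 maxz r<.78 0.074; scene 0.3 maxz r<.78 0.083; scene 0.4 maxz r<.78 0.079; scene 0.5 maxz r<.78 0.472; scene 0.6 maxz r<.78 0.462;
```

The axis is consistent in both views: direction ≈ (-0.031, -1), centreline x = 0.5313 + 0.031(y + 0.10), wall front at y ≈ -0.091, pad centre ≈ (0.532, -0.069). Plate (92 mm), wall (41 mm) and box (118 mm) widths agree with those given. I move above the pad and look with the wrist camera.

Run:
```python
from h import *
robot.grip(0.0); print(robot.sense()['t'])
robot.goto([.532,-.069,.18],[np.pi,0,np.pi/2-.031])
s=robot.sense(); print(s['t'],s['tcp_pos'],s['tcp_rot'],s['joint_pos'],s['opening'],s['wrist_force'])
a=grab('wrist');b=grab('scene');save(a,'w1')
A=cv2.resize(b['image'][150:310,200:360],None,fx=2.6,fy=2.6,interpolation=cv2.INTER_CUBIC)
cv2.imwrite('pics/m1.png',cv2.cvtColor(np.hstack([cv2.resize(a['image'],(555,416))[:,120:480],A]),cv2.COLOR_RGB2BGR))
```

```text
0.8667
3.4083 [ 0.53240402 -0.06774518  0.17996864] [ 3.14146888e+00 -3.65157446e-04  1.54206613e+00] [-0.39559231  0.34003685  0.55509093  1.95579038 -0.22568642  0.90616182
  0.24537365] 0.005414384519485642 [-0.50521222  0.49914771  0.00640258]
```

View pics/m1.png

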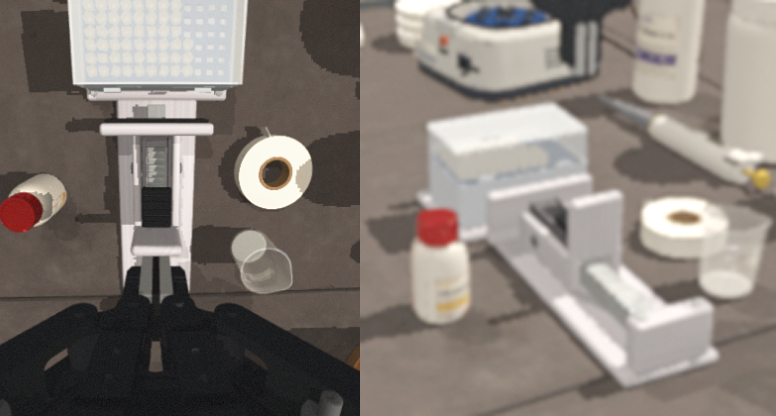

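Wrist view: black ribbed pad at (156,207), wall top at (156,240), light side walls left and right of the pad, closed fingers at the bottom. I measure the pad, side walls and wall from this depth image.

Run:
```python
import pickle; from h import *
f=pickle.load(open('pics/wrist.pkl','rb')); P=cloud(f)
V=P.reshape(-1,3); I=f['image'].reshape(-1,3).astype(int)
y0=-.069
for y in np.arange(-.10,-.0,.008):
    row=[]
    for x in np.arange(-.028,.0281,.004):
        m=(abs(V[:,1]-y)<.003)&(abs(V[:,0]-(.5313+.031*(y+.1))-x)<.002)&(V[:,2]<.1)&(V[:,2]>0)
        row.append('%3d/%3d'%(np.median(V[m,2])*1000,I[m].mean()) if m.any() else '   -   ')
    print('%.3f'%y,*row)
m=(I.max(1)<60)&(abs(V[:,0]-.532)<.02)&(V[:,1]>-.12)&(V[:,1]<0)&(V[:,2]>.035)&(V[:,2]<.065)
print(m.sum(),np.percentile(V[m],[2,50,98],axis=0).round(4))
m=(abs(V[:,0]-.532)<.03)&(V[:,2]>.078)&(V[:,2]<.09)&(V[:,1]>-.12)&(V[:,1]<-.07)
print('wall',np.percentile(V[m],[1,50,99],axis=0).round(4))
```

```text
-0.100   7/200   7/190  80/187  81/189  81/190  81/186  81/186  81/186  81/186  81/189  81/194  81/197  81/206   7/205   6/221
-0.092   6/153   7/149  56/152  64/139  67/142  67/136  66/136  67/136  69/135  66/132  66/129  62/130  58/154   7/205   7/226
-0.084   6/154   7/151  34/142  35/149  34/ 88  50/ 34  50/ 34  50/ 34  50/ 34  50/ 34  50/ 35  34/158  35/228   7/204   7/228
-0.076   7/155   7/153  34/140  35/146  49/ 65  50/ 35  50/ 35  50/ 35  50/ 36  50/ 35  50/ 36  35/139  35/228   7/210   7/228
-0.068   7/155   7/153  34/137  35/147  49/ 72  50/ 35  50/ 35  50/ 35  50/ 35  50/ 35  50/ 37  34/151  34/227   7/212   7/232
-0.060   7/155   7/154  34/140  34/147  49/ 73  50/ 52  50/ 35  50/ 35  51/ 36  50/ 44  50/ 48  34/156  35/231   7/213   7/224
-0.052   7/156   7/152  34/154  35/177  40/ 86  42/ 75  28/ 85  28/ 82  29/ 78  28/ 81  42/ 71  34/155  34/233   7/211   7/223
-0.044   7/157   7/150  34/147  34/195  35/105  25/108  27/160  26/141  26/116  25/118  41/ 98  34/146  34/235  26/153   6/216
-0.036   7/158   7/154  33/132  35/194  35/ 99  25/115  26/157  26/139  26/114  25/116  41/ 98  34/143  35/230   7/180   7/229
-0.028   7/136   7/134  34/160  35/179  34/100  25/111  27/168  26/135  27/116  25/117  41/ 96  33/143  35/233   7/214   6/216
-0.020   7/125   7/124  34/149  35/173  34/100  41/102  27/130  27/104  27/ 94  39/ 97  42/ 94  34/153  35/236   7/214   7/216
-0.012   7/125   7/124  34/133  35/138  35/ 91  40/ 91  40/ 90  40/ 91  40/ 91  40/ 92  42/ 84  34/142  34/224   7/204   7/214
-0.004  51/217  52/218  51/220  51/221  51/221  51/221  52/222  52/226  51/227  52/227  52/227  52/227  52/227  52/229  52/230
1182 [[ 0.5216 -0.086   0.048 ]
 [ 0.5337 -0.0682  0.0507]
 [ 0.5461 -0.0522  0.0521]]
wall [[ 0.5127 -0.1006  0.0781]
 [ 0.5325 -0.0952  0.0814]
 [ 0.5523 -0.0912  0.0831]]
```

The side walls are at 35 mm, well below the pressed pad. Pad centre measures (0.533, -0.069) at z ≈ 0.051 and the wall front y ≈ -0.091, all as expected. I press just ahead of the wall, feeling for contact first.

Run:
```python
from h import *
def p(l): s=robot.sense(); print(l,round(s['t'],2),s['tcp_pos'].round(4),s['wrist_force'].round(1)); return s
robot.move_straight([.5325,-.078,.085],vel=.12); p('above')
c=robot.move_straight([.5325,-.078,.050],vel=.02,contact_N=2.5); s=p('contact %s'%c)
if c and .055<s['tcp_pos'][2]<.067:
    z=s['tcp_pos'][2]-.0075
    c=robot.move_straight([.5325,-.078,z],vel=.02,contact_N=25); p('pressed %s'%c)
f=grab('side'); save(f,'s2'); g=grab('scene')
A=cv2.resize(g['image'][150:310,200:360],None,fx=2.5,fy=2.5,interpolation=cv2.INTER_CUBIC)
B=cv2.resize(f['image'][160:320,190:350],None,fx=2.5,fy=2.5,interpolation=cv2.INTER_CUBIC)
cv2.imwrite('pics/m2.png',cv2.cvtColor(np.hstack([A,B]),cv2.COLOR_RGB2BGR))
```

```text
above 4.45 [ 0.5331 -0.0781  0.0855] [ 0.  -0.1 -0.9]
contact True 5.58 [ 0.5324 -0.0782  0.0614] [0.7 0.4 3.5]
pressed False 6.1 [ 0.5333 -0.0786  0.0558] [-3.3  0.7 18.7]
```

View pics/m2.png

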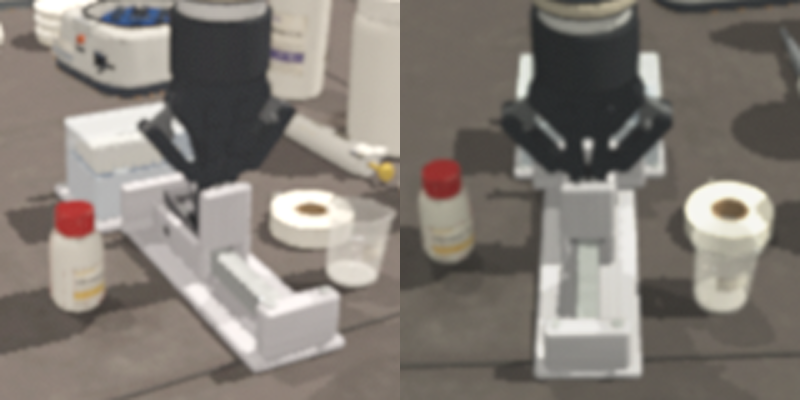

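Both views show the fingertips on the pad just ahead of the thumb wall, with everything else undisturbed. At 18.7 N the pad is about fully down. Now push.

Run:
```python
from h import *
def p(l): s=robot.sense(); print(l,round(s['t'],2),s['tcp_pos'].round(4),s['wrist_force'].round(1)); return s
s=p('start'); z=s['tcp_pos'][2]-.0017
x0,y0=.5325,-.078
for y in (-.095,-.12,-.145,-.165,-.185):
    c=robot.move_straight([x0+.031*(y-y0),y,z],vel=.05,contact_N=14); s=p(c)
    if c: break
f=grab('side'); P=cloud(f).reshape(-1,3); save(f,'s3')
m=(abs(P[:,0]-.529)<.025)&(P[:,2]>.06)&(P[:,2]<.08)&(P[:,1]<-.08)&(P[:,1]>-.25)
print('wall rear y',np.percentile(P[m,1],[5,50,95]).round(4))
g=grab('scene')
A=cv2.resize(g['image'][150:310,200:360],None,fx=2.5,fy=2.5,interpolation=cv2.INTER_CUBIC)
B=cv2.resize(f['image'][160:320,190:350],None,fx=2.5,fy=2.5,interpolation=cv2.INTER_CUBIC)
cv2.imwrite('pics/m3.png',cv2.cvtColor(np.hstack([A,B]),cv2.COLOR_RGB2BGR))
```

```text
start 6.2 [ 0.5332 -0.0787  0.0558] [-4.  -0.1 18.8]
False 6.69 [ 0.5328 -0.0963  0.0558] [-3.  -0.9 16.2]
False 7.34 [ 0.5321 -0.1214  0.0558] [-2.7 -0.9 15.9]
False 7.99 [ 0.5314 -0.1464  0.0558] [-3.3 -1.6 15.1]
False 8.54 [ 0.5308 -0.1666  0.0558] [-2.  -0.9 14.4]
True 8.84 [ 0.5306 -0.1721  0.056 ] [-1.3  1.3  6.2]
wall rear y [-0.1941 -0.1922 -0.1896]
```

View pics/m3.png

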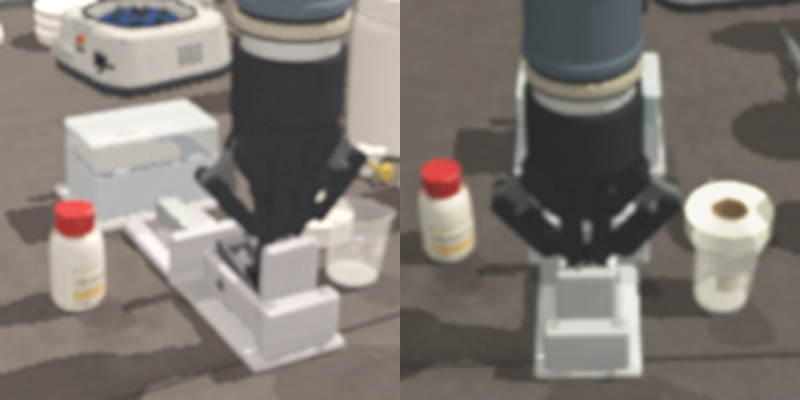

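The jaw moved about 91 mm and is near or at the stop, but contact triggered early on a change in vertical force. I push a bit harder to confirm it is home before letting go.

Run:
```python
from h import *
def p(l): s=robot.sense(); print(l,round(s['t'],2),s['tcp_pos'].round(4),s['wrist_force'].round(1)); return s
s=p('start')
for y in (-.175,-.178,-.181):
    c=robot.move_straight([.5298,y,.0538],vel=.02,contact_N=25); s=p(c)
    if c or s['wrist_force'][1]>12: break
f=grab('side'); P=cloud(f).reshape(-1,3)
m=(abs(P[:,0]-.529)<.025)&(P[:,2]>.06)&(P[:,2]<.08)&(P[:,1]<-.08)&(P[:,1]>-.25)
print('wall rear y',np.percentile(P[m,1],[5,50,95]).round(4))
```

```text
start 8.94 [ 0.5306 -0.1722  0.056 ] [-1.2  0.7  4.5]
True 9.16 [ 0.5306 -0.1721  0.0559] [-1.4  1.7  6.1]
wall rear y [-0.1942 -0.1922 -0.1895]
```

The tool stops dead against >25 N with the pad still down. Wall front is at y ≈ -0.182 and the stop face measures about -0.193, so the given 11 mm is matched. I lift straight up, then check with all the cameras.

Run:
```python
from h import *
def p(l): s=robot.sense(); print(l,round(s['t'],2),s['tcp_pos'].round(4),s['wrist_force'].round(1)); return s
s=p('start'); q=s['tcp_pos']
robot.move_straight([q[0],q[1],.11],vel=.06); p('up')
robot.move_straight([q[0],q[1]+.03,.20],vel=.12); p('clear')
f=grab('side'); P=cloud(f).reshape(-1,3); w=grab('wrist'); W=cloud(w).reshape(-1,3)
for n,P in(('side',P),('wrist',W)):
    a=abs(P[:,0]-.529)<.02
    for l,lo,hi,ya,yb in(('wall',.06,.08,-.25,-.15),('walltop',.08,.09,-.25,-.15),('plate top',.048,.058,-.13,-.06),('stoptop',.042,.05,-.25,-.185),('boxback',.03,.07,0,.04),('pad',.045,.056,-.18,-.142)):
        m=a&(P[:,2]>lo)&(P[:,2]<hi)&(P[:,1]>ya)&(P[:,1]<yb)
        if m.sum()>3: print(n,l,m.sum(),np.percentile(P[m,1],[3,50,97]).round(4),'z',np.median(P[m,2]).round(4))
B=cv2.resize(f['image'][160:320,190:350],None,fx=2.6,fy=2.6,interpolation=cv2.INTER_CUBIC)
cv2.imwrite('pics/m4.png',cv2.cvtColor(np.hstack([cv2.resize(w['image'],(555,416))[:,120:480],B]),cv2.COLOR_RGB2BGR))
```

```text
start 9.21 [ 0.5305 -0.1721  0.0559] [-1.4  1.3  6.1]
up 10.27 [ 0.5302 -0.1719  0.1097] [-0.3  0.5 -0.2]
clear 11.21 [ 0.53   -0.1421  0.1994] [-0.1  0.5 -0.7]
side wall 200 [-0.1942 -0.1922 -0.1898] z 0.0702
side walltop 116 [-0.1936 -0.1907 -0.1861] z 0.0838
side plate top 126 [-0.1014 -0.0979 -0.0905] z 0.0541
side stoptop 247 [-0.2104 -0.2027 -0.1906] z 0.0471
side boxback 318 [0.0059 0.0295 0.0331] z 0.0491
side pad 43 [-0.1502 -0.1474 -0.1428] z 0.0542
wrist wall 440 [-0.1846 -0.1833 -0.1824] z 0.0714
wrist walltop 145 [-0.1914 -0.1872 -0.1834] z 0.0815
wrist plate top 693 [-0.0997 -0.0933 -0.0873] z 0.0514
wrist pad 1041 [-0.1774 -0.1593 -0.1433] z 0.0512
```

View pics/m4.png

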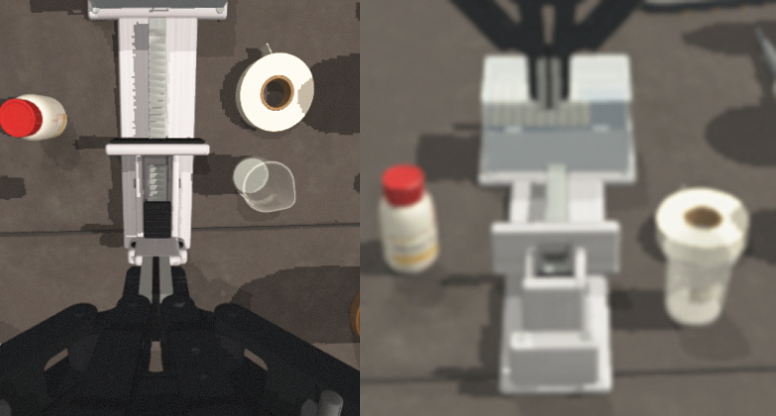

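Wrist view: jaw plate at (156,148), pad sprung back up (z 0.051), thumb wall at (157,243) against the stop. Bystanders and box look unmoved. One numerical check before handing in: the stop's front edge from the first images, and differences at the box and bystanders.

```bash
cp pics/side.pkl pics/side_end.pkl
python3 - <<'E'
from h import *
f=grab('side'); g=grab('scene'); w=grab('wrist'); W=cloud(w).reshape(-1,3)
print(robot.sense()['t'])
i0={n:cv2.cvtColor(cv2.imread(f'pics/{n}0.png'),cv2.COLOR_BGR2RGB).astype(int) for n in('side','scene')}
for n,F,regs in(('side',f,{'bottle':(195,222,222,268),'beaker+tape':(300,232,342,288),'box':(236,200,248,216),'box r':(285,200,297,216),'table ref':(180,250,190,300)}),('scene',g,{'bottle':(217,230,245,275),'beaker':(332,232,358,265),'tape':(306,226,340,248),'box':(226,195,250,225)})):
    for k,(a,b,c,d) in regs.items(): print(n,k,'mean abs diff',abs(F['image'].astype(int)-i0[n])[b:d,a:c].mean().round(2))
# stop: columns off to the sides of the wall (|dx|>22mm), where its front top edge is in the open
for n,F in(('side',f),('scene',g),('wrist',w)):
    P=cloud(F).reshape(-1,3); d=P[:,0]-.5285
    m=(abs(d)>.022)&(abs(d)<.028)&(P[:,2]>.0445)&(P[:,2]<.05)&(P[:,1]>-.22)&(P[:,1]<-.17)
    if m.sum()>4: print(n,'stop top y',m.sum(),np.percentile(P[m,1]+.031*d[m],[3,50,97]).round(4))
E
```

```text
11.4583
side bottle mean abs diff 4.34
side beaker+tape mean abs diff 4.42
side box mean abs diff 5.09
side box r mean abs diff 4.78
side table ref mean abs diff 6.21
scene bottle mean abs diff 4.38
scene beaker mean abs diff 4.36
scene tape mean abs diff 11.53
scene box mean abs diff 4.53
side stop top y 48 [-0.2097 -0.2051 -0.1949]
scene stop top y 18 [-0.2084 -0.2045 -0.2   ]
wrist stop top y 77 [-0.2074 -0.2013 -0.1962]
```

The checks agree, so I'm handing in.

```bash
python3 -c "
from h import *
robot.close_job(); print(robot.sense()['t'])"
```

```text
the job is handed in; nothing more can be done
the job is handed in; nothing more can be done
```

The holder is open. With the gripper shut, I pressed the release pad just ahead of the thumb wall (about 19 N). Keeping it pressed, I pushed the jaw about 91 mm along the bar until it stopped, then lifted straight off. The arm was clear of everything at hand-in, at about 11.5 s.

**Fully home:**
- A second push stopped at the same place (TCP y = -0.172) on the 25 N contact limit, with the pad still down.
- The thumb wall's front face measured y ≈ -0.182 to -0.183 and the stop's front edge about -0.193 to -0.196. That is a gap of 11–13 mm against the specified 11 mm, within the roughly 2 mm camera accuracy.
- The sustained force readings after each stop were only a few newtons, so the hard stop rests on the contact trigger and the geometry.

**Jaw after letting go:** the jaw did not move (wall rear at y = -0.1922 before and after), and the pad sprang back to z ≈ 0.051.

**Box and bystanders:** the images show the tip box, beaker and small bottle unchanged to within image noise. The tape roll also matched in the side view. In the scene view its region differed more (11.5 against about 4.4), probably because the moved jaw and its shadow overlap it. I did not check that separately.

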